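Scrub the metal cup, then open the push-and-turn cleaner bottle

TASK

Get the metal cup ready for cleaner: grip the yellow-handled brush standing in it, scrub up and down inside the cup twice (each stroke about 5 cm up from the bottom and all the way back down, its head never leaving the cup), then let go of it, leaving it standing in the cup. Then open the white bottle held in the wooden clamp: press its red safety cap fully down against the spring, twist it about a sixth of a turn anticlockwise while keeping it pressed, and lift it off. Finish while still holding the cap level, about 8 cm straight up from where it sat on the bottle, with the cup and everything else left where it stood.

Things in the scene. Friction and masses are not known exactly. Their poses are not given: they have to be found in the camera images.
- bottle: white cleaner bottle, 72 across, blue band, held upright in a wooden clamp; both fixed to the table (clamp base 120 along its x by 130 along its y, jaws up to 70 high at +y and -y). Origin at the centre of the clamp's underside, on the bottle's axis, z up. Its shoulder ends 98 above the origin, a 46-wide collar 105.5
- cap_center (a point): centre of the loose red ribbed push-and-turn cap: round, 48 across, 36 high, 35 g, open below; the point lies on its axis half-way up, 18 below its top. Locked, it is 130 above the bottle's origin. It cannot turn until pushed down 4.5; it bottoms out at 6.5. A spring pushes it up with 5 N, 9.5 N at the bottom. It may be gripped by its sides at any yaw
- cap: the same cap; origin at the centre of its underside, z up, x along the white bar on its top. Locked, its axes are the bottle's. Held down it turns anticlockwise seen from above (clockwise is blocked); turned 45 to 80 degrees (about 62 is best) its inner lugs leave the neck's hooks and it lifts straight off; a stop follows at 82. About 2 mm of sideways play on the neck
- cup: open aluminium cup, 66 across outside, 100 high, wall 3, floor 5 thick, 0.7 kg, loose on the table; origin at the centre of its underside, z up
- brush_grip (a point): grip point of the brush that stands upright in the cup: the middle of its yellow round handle grip, 18 across and 65 long; 188 above the brush's foot, 32 below its top. The brush is 220 long, about 0.15 kg, z up along the handle
- brush_tip (a point): centre of the brush's flat foot, which stands on the cup's floor (5 above the cup's origin). Its bristle head is 48 across and reaches 48 up from here, with about 6 mm of play all round in the cup; a thin steel rod joins it to the grip. Heavy at the foot, it stands by itself
- brush: the brush as a whole; origin at the centre of its foot, z up along the handle
- tin: small closed brass tin, 44 across, 28 high; origin at the centre of its underside. Leave alone
- hammer: wooden-handled hammer lying flat, 240 long; origin at the middle of its underside. Leave alone
- silver_box: round silver box with a domed knobbed lid, 86 across, 90 high; origin at the centre of its underside. Leave alone
- amber_bottle: closed amber glass bottle with a white cap, 60 across, 150 high, not the one to open; origin at the centre of its underside. Leave alone
- spare_cup: empty copper cup, 72 across, 90 high; origin at the centre of its underside. Leave alone
- dish: white ceramic dish, 100 across, 35 high; origin at the centre of its underside. Leave alone
There are look-alikes about, which are no part of the job. What is shaped like the cup but purple is not meant.

How it is judged:
On the way, in this order (a step that is already met when the one before it is completed fails the run):
1. first upstroke: the held brush is raised at least 35 mm off the cup's floor (z of brush_tip in the frame of cup above 0.04 m and contact force between the fingers and brush above 0.5 N).
2. first downstroke: the held brush is back within 10 mm of the cup's floor (z of brush_tip in the frame of cup below 0.015 m and contact force between the fingers and brush above 0.5 N).
3. second upstroke: the held brush is raised at least 35 mm off the cup's floor (all of step 1).
4. second downstroke: the held brush is back within 10 mm of the cup's floor (all of step 2).
5. the brush is let go, standing in the cup (contact force between the fingers and brush below 0.1 N and z of brush_tip in the frame of cup below 0.02 m and horizontal distance between brush_tip and cup below 0.02 m and angle between brush's own z axis and vertical below 0.4 rad), for 0.1 s.
6. the gripped cap is pushed down at least 4 mm (z of cap_center in the frame of bottle below 0.126 m and contact force between the fingers and cap above 0.5 N), for 0.1 s.
7. the cap, still on the neck, has been turned by more than 0.62 rad (angle between the x axis of cap and the x axis of bottle, either way round above 0.62 rad and z of cap_center in the frame of bottle below 0.136 m and horizontal distance between cap_center and bottle below 0.006 m and contact force between the fingers and cap above 0.5 N).
At the end, for the whole second after the job is handed in: The gripper holds the red cap 40 to 150 mm above its seat on the bottle, within 35 mm of the bottle's axis, level within 0.35 rad, still, touching nothing of the bottle; the untouched brush stands in the upright cup, its foot within 15 mm of the cup's floor (all of step 5 and z of cap_center in the frame of bottle between 0.17 and 0.28 m and horizontal distance between cap_center and bottle below 0.035 m and angle between cap's own z axis and vertical below 0.35 rad and contact force between the fingers and cap above 1 N and contact force between cap and bottle below 0.1 N and linear speed of cap below 0.05 m/s and angle between cup's own z axis and vertical below 0.1 rad); the arm keeps its last pose, push and grip.
It fails at once if the brush's foot is lifted out of the cup (more than 95 mm above the cup's underside) (z of brush_tip in the frame of cup above 0.095 m).
It fails at once if the cup is shifted more than 30 mm or tipped (distance of cup from where it was at the start of the episode above 0.03 m or angle between cup's own z axis and vertical above 0.3 rad).
It fails at once if a bystander is shifted by more than 30 mm (distance of any of tin, hammer, silver_box, amber_bottle, spare_cup, dish from where it was at the start of the episode above 0.03 m).
It also fails if it takes over 54 s, if anything falls off the work surface, if the arm or the gripper's body presses on something with over 40 N, if the wrist force passes 120 N, or if a joint passes its speed limit or range.

ROBOT

A 7-joint arm with a two-finger parallel gripper is mounted at the origin on the work surface. World frame = base frame: x ahead of the robot, y to its left, z up, the work surface at z = 0. Lengths are in m, angles in rad, forces in N, time in s.
With the tool pointing down it reaches from about 0.375 to 0.925 m from the base axis. Payload 3.1 kg.
Tool frame: the origin (TCP) lies midway between the tips of the shut fingers; the grasp point (between the pads) lies ctrl.pinch_z behind it (ctrl.pinch_z is the distance from the TCP to the grasp point, in m); z points along the fingers, y is the direction in which the jaws open and shut (so a half turn about z gives the same grasp; the last joint's range is limited). The gripper opens to 85 mm and grips with 20 to 120 N. Pads are 22 mm wide; open, the fingers measure 114 mm over their backs; the gripper's body (76 mm by 85 mm) begins 54 mm behind the grasp point. The pads swing forward as they close: fully open they stand 13 mm farther back than shut.
Start: joints at [-1.264, 0.383, 0.044, 1.598, -0.018, 1.161, -0.05], TCP at [0.256, 0.597, 0.206] pointing down, gripper open.
Joint ranges: [-2.61, 2.61], [-0.41, 2.15], [-1.48, 1.57], [0, 2.5], [-1.57, 4.71], [0.05, 1.97], [-2.85, 2.85]. Speed limits (rad/s): [2.79, 2.79, 3.14, 3.14, 3.14, 3.14, 3.14].

INTERFACE

Orientations are given as [roll, pitch, yaw] about the fixed x, y, z axes, in that order (R = Rz(yaw) Ry(pitch) Rx(roll)).
In Python, from rig import ctrl gives the robot as it stands.
- The arm moves only by the tool jog_arm, never from a script. Its arguments are lists of equal length, an entry for each row: "travel": the shift along the world's x, y, z in m, a list of three; "turn": the turn about the world's z in degrees. In form: {"travel": [[dx, dy, dz], ...], "turn": [turn, ...]}. A call has 1 to 8 rows; each row shifts and turns the pose as measured when the row begins; what a row does not reach is not made up. A row lasts 1/12 s, in which the tool goes at most 41.7 mm and 7.16 degrees, less where a joint would pass 70% of its speed; a pose out of reach is approached as far as the arm can. A call with a gripper value outside its range is refused whole. "claw" is the opening, from -1 (shut) to 1 (fully open), so that 0 is half open, set as the call begins (left out, the last holds). The fingers move at their own pace and stop on an object; the grip force is fixed at half the most. Time passes only in rows, so rows that do not move let the fingers close. It gives the time, the measured TCP pose, the force and the opening at its end, in the units of the state.
- ctrl.read_state(): the state, without advancing time (a new reading comes with each control period).
- ctrl.grab_frame(name): name is "scene" or "top" or "wrist"; returns a dict with "color" (384x512x3 uint8, red, green, blue), "z_map" (384x512 float32, m along the optical axis (not along the pixel's ray), 0 where there is no reading), "camera_matrix" (3x3 intrinsics, pixels), "dist" ([k1, k2, p1, p2, k3] as OpenCV has them; the pictures are not rectified), "camera_from_world" (4x4, takes a point from world to camera coordinates). Camera axes: x right, y down, z forward; pixel columns grow to the right and rows downward; lengths in m; the calibration is good to about 2 mm. A picture is of the moment at which its call begins.
- ctrl.sign_off(): hands the job in, once; it reports no verdict.
The state is a dict: "time_s": time; "joint_pos": joint angles; "qvel": joint speeds; "effort": joint torques, N m; "eef_pos": TCP position; "tool_rot": TCP orientation; "force": force on the tool from outside, world axes, zero at the start; "ft_torque": the same for the moment, N m; "gripper_width": finger opening in m.
Only numpy, scipy, OpenCV 4.12 (cv2) and the standard library are available. Lean on these libraries where they do the work, as an engineer would, in place of code of your own. Each camera call takes 0.05 s, during which the arm holds its last target.

## Working session

There is one attempt and no reset: what is moved stays moved. The work goes in short steps, Python scripts to look and compute and a tool call to move; the robot and the scene stay as the last step left them, time stands still between calls to the robot, and variables do not carry over. Pictures are saved under pics/ and viewed, and the job is handed in when it is done.

Besides the shell and the picture viewer there is one more tool, called after "Call:" as name([rows], argument=value, ...), one row to a line, values as JSON. jog_arm: Moves the arm, as the interface text tells. Its arguments: {"type":"object","properties":{"travel":{"type":"array","items":{"type":"array","items":{"type":"number"}}},"turn":{"type":"array","items":{"type":"number"}},"claw":{"type":"number"}},"required":["travel","turn"]}

```bash
mkdir -p pics; ls; cat > h.py <<'E'
from rig import ctrl
import numpy as np, cv2
def snap(n):
    f=ctrl.grab_frame(n); np.savez(f'pics/{n}.npz',**f); return f
def world(f,u,v,z=None):
    K=np.array(f['camera_matrix']);d=np.array(f['dist']);T=np.linalg.inv(f['camera_from_world'])
    p=cv2.undistortPoints(np.array([[[u,v]]],float),K,d)[0,0]
    r=T[:3,:3]@np.array([p[0],p[1],1]);o=T[:3,3]
    if z is None: return o+r*float(f['z_map'][int(round(v)),int(round(u))])
    return o+r*(z-o[2])/r[2]
E
python3 - <<'E'
from h import *
print(ctrl.pinch_z, ctrl.read_state())
for n in ['scene','top','wrist']:
    f=snap(n); cv2.imwrite(f'pics/{n}0.png',cv2.resize(f['color'][:,:,::-1],(800,600)))
    T=np.linalg.inv(f['camera_from_world']);print(n,T[:3,3],T[:3,2])
E
```

```text
pics
0.0187 {'time_s': 0.0, 'joint_pos': array([-1.26381492,  0.38388741,  0.04385624,  1.59962011, -0.01790211,
        1.16116965, -0.04989959]), 'qvel': array([-0.00115704,  0.00164742,  0.00134687, -0.00025133,  0.00185844,
        0.00064489,  0.00120489]), 'effort': array([-1.62636302e-04, -4.33435965e+01,  1.02468520e+00, -2.49515480e+01,
        1.06827146e-02,  1.12439677e-02,  1.05002631e-06]), 'eef_pos': array([0.25559937, 0.59651777, 0.20433236]), 'tool_rot': array([-3.13890537e+00,  1.53409700e-04,  2.73686935e+00]), 'force': array([-0.37075731, -0.19382572,  0.25110277]), 'ft_torque': array([-0.0248363 , -0.02180618,  0.0429856 ]), 'gripper_width': 0.08559690023665417}
scene [1.68986434 0.24103623 0.94859768] [-0.79072936 -0.17965012 -0.58521185]
top [0.47277934 0.00923213 1.42387445] [ 0.08292233 -0.01852207 -0.99638387]
wrist [0.18597003 0.62637191 0.37301299] [ 0.27241191 -0.1201336  -0.9546516 ]
```

View pics/scene0.png

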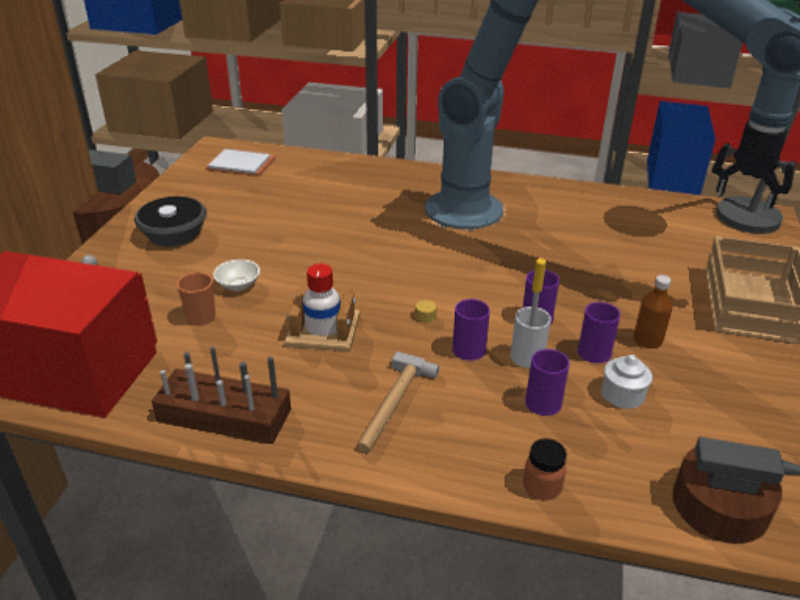

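View pics/top0.png

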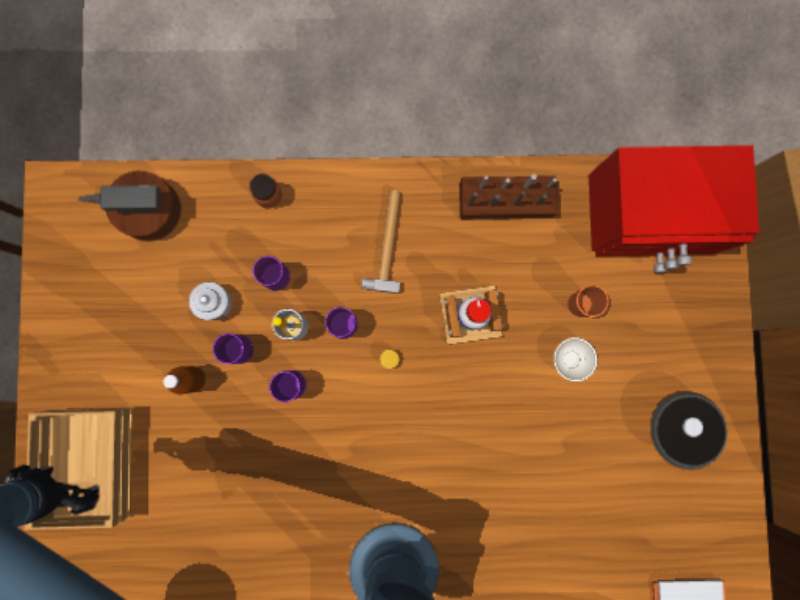

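The scene view shows the aluminium cup with its brush at about (530,335), between four purple cups. The red-capped bottle in the clamp is at about (320,300). In the top view they are at about (290,323) and (475,313). I'll take enlarged crops next.

```bash
python3 - <<'E'
from h import *
def crop(n,u0,v0,w,h,s):
    f=np.load(f'pics/{n}.npz');c=f['color'][v0:v0+h,u0:u0+w,::-1]
    return cv2.resize(c,None,fx=s,fy=s,interpolation=cv2.INTER_CUBIC)
a=crop('top',150,170,80,60,5);b=crop('top',270,170,80,60,5)
c=crop('scene',310,155,80,90,5);d=crop('scene',170,155,80,90,5)
cv2.imwrite('pics/cropA.png',np.hstack([a,b]));cv2.imwrite('pics/cropB.png',np.hstack([c,d]))
E
```

```text
(no output)
```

View pics/cropA.png

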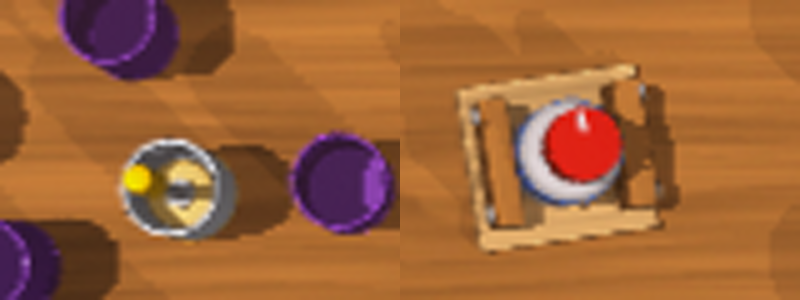

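View pics/cropB.png

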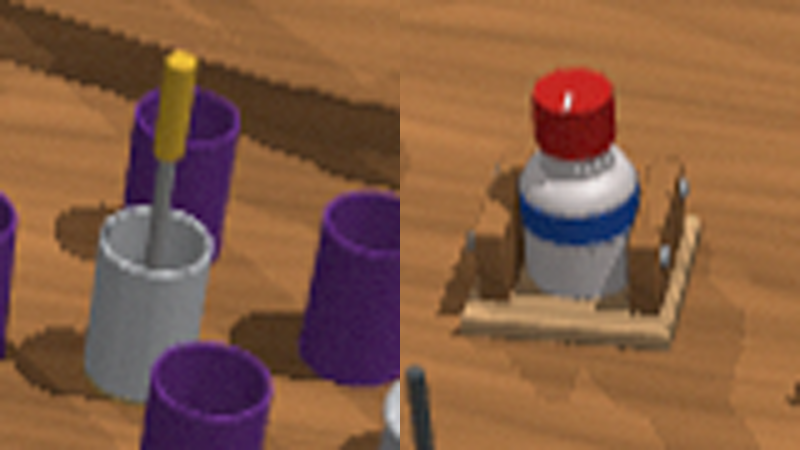

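```bash
python3 - <<'E'
from h import *
t=np.load('pics/top.npz');s=np.load('pics/scene.npz')
for n,a,b,z in [('brush',(177,205.8),(345.8,166.6),.225),('rim',(183.8,207.2),(340.6,203),.1),('cap',(306.2,198.2),(204.2,172),.148)]:
    print(n,world(t,*a,z),world(s,*b,z),world(t,*a),world(s,*b))
# masks via depth: yellow handle & red cap 3D pts, purple cups
for f,n in((t,'top'),(s,'scene')):
    hsv=cv2.cvtColor(f['color'],cv2.COLOR_RGB2HSV)
    T=None
    for name,lo,hi,box in [('yel',(24,180,120),(32,255,255),None),('red',(0,200,110),(6,255,255),None),('pur',(130,100,50),(150,255,255),None)]:
        m=cv2.inRange(hsv,lo,hi)
        N,L,S,C=cv2.connectedComponentsWithStats(m)
        for i in range(1,N):
            if S[i,4]<12: continue
            v,u=np.where(L==i);P=np.array([world(f,a,b) for a,b in zip(u,v)])
            top=P[P[:,2]>P[:,2].max()-.01]
            print(n,name,S[i,4],C[i].round(1),P.mean(0).round(3),'max',P.max(0).round(3),'min',P.min(0).round(3),top.mean(0).round(3))
E
```

```text
brush [0.54478883 0.22059086 0.225     ] [0.54945007 0.22274358 0.225     ] [0.54480636 0.2206423  0.22470823] [0.55094504 0.22276756 0.22594857]
rim [0.54716119 0.21979909 0.1       ] [0.55204881 0.22277379 0.1       ] [0.54568919 0.21563201 0.1261992 ] [0.55632623 0.22284245 0.10319016]
cap [ 0.56691951 -0.18769257  0.148     ] [ 0.5669689  -0.18731622  0.148     ] [ 0.56688092 -0.18761184  0.14852304] [ 0.56565114 -0.18781891  0.14706047]
top yel 19 [176.8 205.4] [0.546 0.221 0.225] max [0.553 0.227 0.229] min [0.541 0.215 0.221] [0.546 0.221 0.225]
top red 5314 [439.9 124.4] [ 0.794 -0.618  0.193] max [0.954 0.009 1.424] min [ 0.473 -1.036 -0.276] [0.473 0.009 1.424]
top red 158 [306.2 198.7] [ 0.565 -0.187  0.155] max [0.587 0.009 1.424] min [ 0.473 -0.225  0.079] [0.473 0.009 1.424]
top pur 329 [173.5 174.7] [0.665 0.263 0.053] max [0.696 0.294 1.424] min [ 0.473  0.009 -0.002] [0.473 0.009 1.424]
top pur 294 [218.1 206.2] [0.553 0.109 0.03 ] max [0.58  0.138 0.106] min [ 0.517  0.074 -0.001] [0.55  0.104 0.101]
top pur 359 [148.8 223.1] [0.497 0.347 0.058] max [0.527 0.379 1.4
[... 1408 characters left out ...]
139 [205.4 175.1] [ 0.591 -0.175  0.155] max [1.69  0.241 0.949] min [ 0.55  -0.207  0.114] [1.69  0.241 0.949]
scene pur 102 [338.2 185.1] [0.429 0.205 0.076] max [0.452 0.215 0.104] min [0.391 0.198 0.034] [0.421 0.203 0.099]
scene pur 256 [350.9 187.1] [0.441 0.246 0.085] max [1.69  0.261 0.949] min [0.382 0.227 0.004] [1.69  0.241 0.949]
scene pur 760 [300.8 210.4] [0.567 0.11  0.061] max [1.69  0.241 0.949] min [ 0.516  0.078 -0.001] [1.69  0.241 0.949]
scene pur 774 [382.7 212.4] [0.519 0.349 0.065] max [1.69  0.381 0.949] min [ 0.464  0.241 -0.001] [1.69  0.241 0.949]
scene pur 916 [349.6 244. ] [0.682 0.265 0.064] max [1.69  0.296 0.949] min [ 0.633  0.233 -0.002] [1.69  0.241 0.949]
```

Both views agree to within about 4 mm on the brush, at about (0.547, 0.221), with its top at 0.225 m as expected. They also agree on the cap, at about (0.567, -0.1875), with its top at 0.148 m as expected. I'll move above the brush now.

Call:
jog_arm([
  [0,0,0.035],
  [0,0,0.035],
  [0.025,-0.032,0],
  [0.025,-0.032,0],
  [0.025,-0.032,0],
  [0.025,-0.032,0],
  [0.025,-0.032,0],
  [0.025,-0.032,0],
], turn=[0,0,0,0,0,0,0,0], claw=1)

```text
time_s: 0.82
eef_pos: [0.3938, 0.4058, 0.272]
tool_rot: [-3.134, -0.008, 2.767]
force: [0.7, -0.5, -0.3]
gripper_width: 0.0851
```

Call:
jog_arm([
  [0.025,-0.03,0],
  [0.025,-0.03,0],
  [0.025,-0.03,0],
  [0.025,-0.03,0],
  [0.025,-0.03,0],
  [0.02,-0.025,0],
  [0,0,0],
  [0,0,0],
], turn=[0,0,0,0,0,0,0,0])

```text
time_s: 1.48
eef_pos: [0.5491, 0.2052, 0.2706]
tool_rot: [-3.128, -0.004, 2.747]
force: [-0.2, 1.1, 0.3]
gripper_width: 0.0854
```

```bash
python3 - <<'E'
from h import *
s=ctrl.read_state();print(s['eef_pos'],s['tool_rot'],s['joint_pos'])
f=snap('wrist'); cv2.imwrite(f'pics/wrist1.png',cv2.resize(f['color'][:,:,::-1],(800,600)))
E
```

```text
[0.54911797 0.20522805 0.27062998] [-3.12845389 -0.00394967  2.74661254] [-0.71693917  0.22377794  0.33436242  1.68411227 -0.06976425  1.25853983
  0.80782157]
```

View pics/wrist1.png

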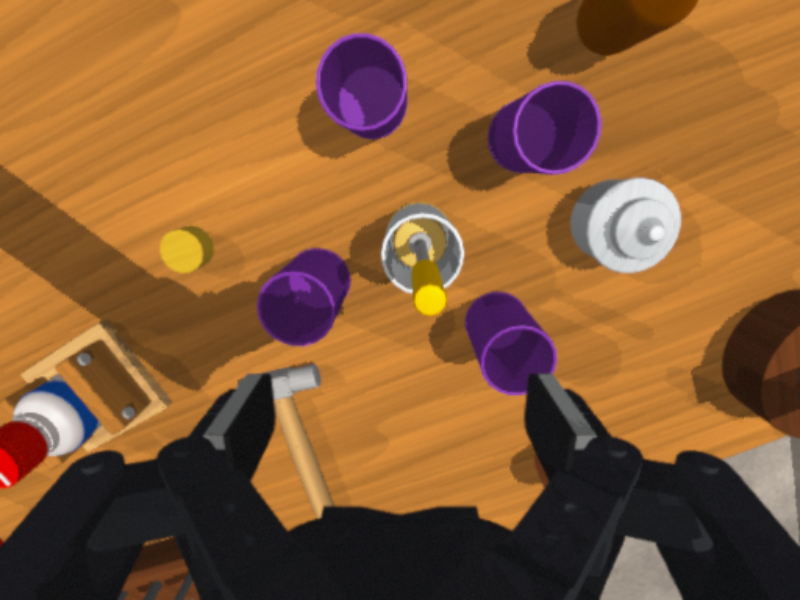

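The wrist view shows the brush top at (429,300), the cup rim centred near (423,253), and open fingers either side.

```bash
python3 - <<'E'
from h import *
f=np.load('pics/wrist.npz')
print(world(f,274.1,191.7,.225),world(f,274.1,191.7),world(f,270.3,161.6,.1))
E
```

```text
[0.54739637 0.22086415 0.225     ] [0.54736929 0.22087017 0.22508677] [0.54823228 0.22221035 0.1       ]
```

Call:
jog_arm([
  [-0.002,0.016,0],
  [0,0,0],
  [0,0,-0.03],
  [0,0,-0.03],
  [0,0,-0.02],
  [0,0,-0.01],
  [0,0,0],
], turn=[0,0,0,0,0,0,0])

```text
time_s: 2.12
eef_pos: [0.5428, 0.2293, 0.179]
tool_rot: [-3.132, -0.003, 2.763]
force: [0.0, -0.5, 0.6]
gripper_width: 0.0854
```

Call:
jog_arm([
  [0.003,-0.006,-0.003],
  [0,0,0],
  [0,0,0],
], turn=[0,0,0])

```text
time_s: 2.37
eef_pos: [0.5455, 0.2251, 0.1772]
tool_rot: [-3.133, -0.003, 2.767]
force: [-0.0, 0.4, 0.2]
gripper_width: 0.0855
```

Call:
jog_arm([
  [0.002,-0.004,0],
  [0,0,0],
  [0,0,0],
], turn=[0,0,0])

```text
time_s: 2.62
eef_pos: [0.5503, 0.2211, 0.1807]
tool_rot: [-3.138, 0.001, 2.766]
force: [-0.8, -0.8, -0.3]
gripper_width: 0.0858
```

```bash
python3 - <<'E'
from h import *
s=ctrl.read_state();print(s['eef_pos'],s['tool_rot'],s['qvel'])
f=snap('wrist'); cv2.imwrite(f'pics/wrist2.png',cv2.resize(f['color'][:,:,::-1],(800,600)))
E
```

```text
[0.550263   0.22108519 0.18070664] [-3.13791226e+00  8.55661852e-04  2.76624914e+00] [ 0.01257384 -0.00958677  0.01050107 -0.01369951  0.01015727  0.00113552
  0.00344541]
```

View pics/wrist2.png

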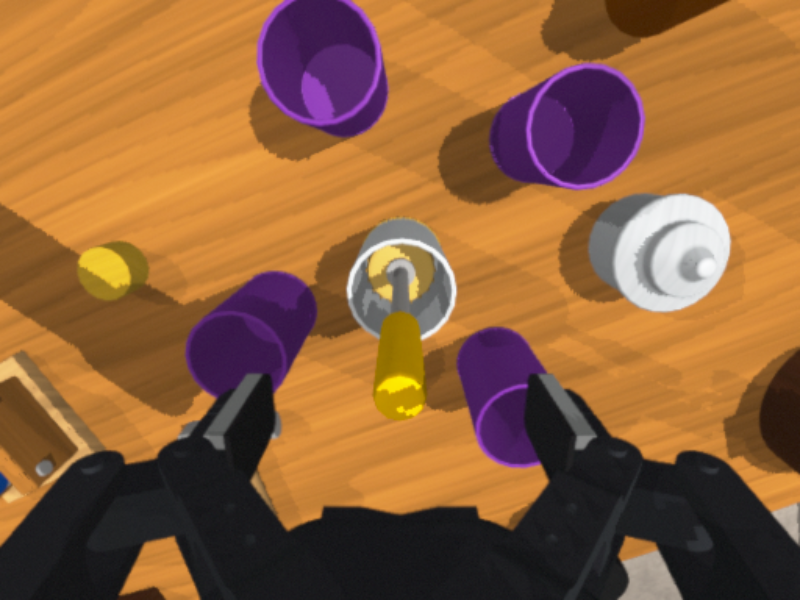

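The handle is centred between the fingers at (400,395), so I'll close on it.

Call:
jog_arm([
  [0,0,-0.005],
  [0,0,0],
  [0,0,0],
  [0,0,0],
  [0,0,0],
  [0,0,0],
  [0,0,0],
  [0,0,0],
], turn=[0,0,0,0,0,0,0,0], claw=-1)

```text
time_s: 3.33
eef_pos: [0.5514, 0.221, 0.1765]
tool_rot: [-3.14, 0.003, 2.766]
force: [0.6, 0.7, -0.1]
gripper_width: 0.0159
```

```bash
python3 - <<'E'
from h import *
s=ctrl.read_state();print(s['eef_pos'],s['tool_rot'],s['qvel'],s['gripper_width'])
f=snap('wrist'); cv2.imwrite(f'pics/wrist3.png',cv2.resize(f['color'][:,:,::-1],(800,600)))
E
```

```text
[0.55138924 0.22103819 0.17651949] [-3.13968070e+00  2.75497750e-03  2.76565326e+00] [-2.28482874e-03 -3.85494051e-04 -1.42910763e-05 -2.45241857e-03
  2.16560544e-03  1.95220494e-03 -6.38623433e-04] 0.01591686174901021
```

View pics/wrist3.png

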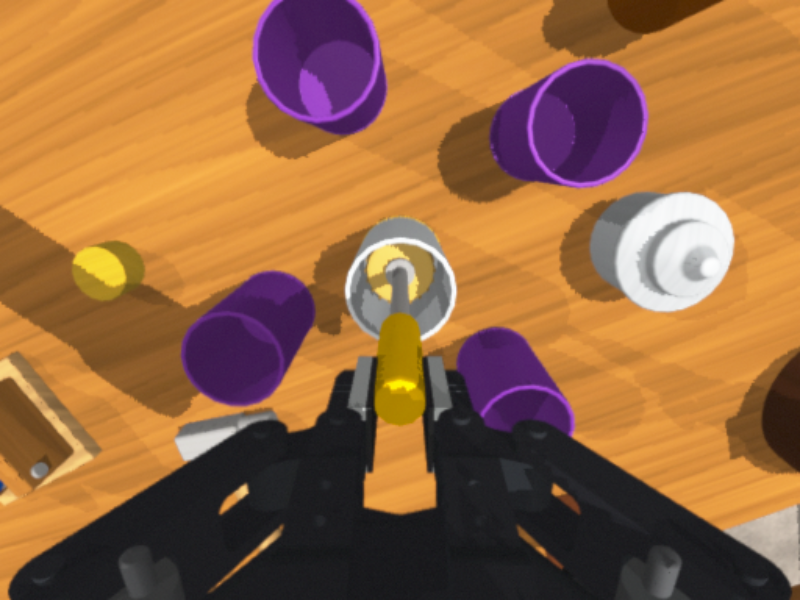

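The handle is gripped, with the opening at 16 mm. First upstroke.

Call:
jog_arm([
  [0,0,0.015],
  [0,0,0.015],
  [0,0,0.015],
  [0,0,0.005],
  [0,0,0],
], turn=[0,0,0,0,0])

```text
time_s: 3.8
eef_pos: [0.5488, 0.2201, 0.2242]
tool_rot: [-3.135, -0.001, 2.766]
force: [0.0, 0.2, -1.6]
gripper_width: 0.0156
```

```bash
python3 - <<'E'
from h import *
s=ctrl.read_state();print(s['eef_pos'],s['gripper_width'])
f=snap('wrist');g=snap('scene'); cv2.imwrite(f'pics/w4.png',np.hstack([cv2.resize(f['color'][90:290,150:400,::-1],(400,320)),cv2.resize(g['color'][120:260,280:420,::-1],(320,320))]))
E
```

```text
[0.54883718 0.22010521 0.22424586] 0.015601722313913005
```

View pics/w4.png

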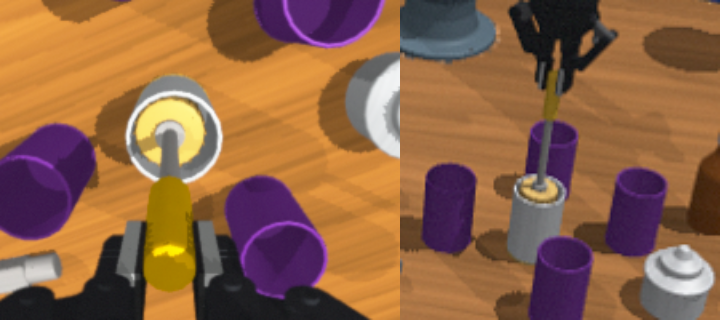

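The bristle head has risen to the cup's rim and is still inside it. The wrist force of -1.6 N in z matches the brush's weight. Now the downstroke.

Call:
jog_arm([
  [0,0,-0.015],
  [0,0,-0.015],
  [0,0,-0.012],
  [0,0,-0.004],
  [0,0,0],
], turn=[0,0,0,0,0])

```text
time_s: 4.32
eef_pos: [0.5497, 0.2198, 0.1766]
tool_rot: [-3.135, -0.0, 2.766]
force: [0.2, 0.1, 2.7]
gripper_width: 0.0156
```

The force in z went from -1.6 N to +2.7 N, so the foot is back on the cup floor. Second stroke.

Call:
jog_arm([
  [0,0,0.015],
  [0,0,0.015],
  [0,0,0.015],
  [0,0,0.005],
  [0,0,0],
], turn=[0,0,0,0,0])

```text
time_s: 4.73
eef_pos: [0.5485, 0.2198, 0.2231]
tool_rot: [-3.132, -0.003, 2.766]
force: [-0.0, -0.7, -0.9]
gripper_width: 0.0159
```

Call:
jog_arm([
  [0,0,-0.015],
  [0,0,-0.015],
  [0,0,-0.012],
  [0,0,-0.004],
  [0,0,0],
], turn=[0,0,0,0,0])

```text
time_s: 5.15
eef_pos: [0.5497, 0.2195, 0.1766]
tool_rot: [-3.133, -0.001, 2.765]
force: [-0.0, -0.2, 5.3]
gripper_width: 0.0161
```

```bash
python3 - <<'E'
from h import *
s=ctrl.read_state();print(s['eef_pos'],s['gripper_width'],s['force'])
f=snap('wrist');g=snap('scene'); cv2.imwrite(f'pics/w5.png',np.hstack([cv2.resize(f['color'][90:290,150:400,::-1],(400,320)),cv2.resize(g['color'][120:260,280:420,::-1],(320,320))]))
E
```

```text
[0.54970427 0.21953203 0.17658888] 0.01606226454501964 [-0.00601186 -0.22310502  5.27136823]
```

View pics/w5.png

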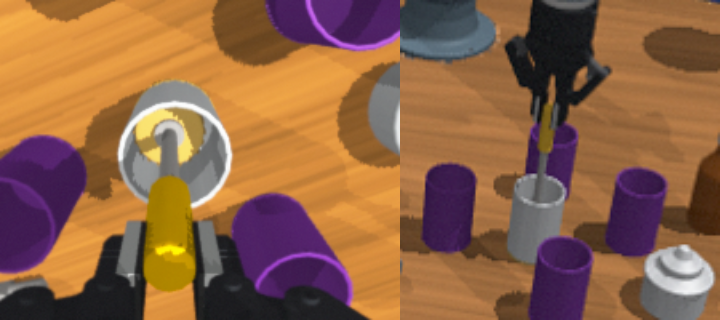

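The brush is back down on the floor and upright. I'll release it and then rise.

Call:
jog_arm([
  [0,0,0],
  [0,0,0],
  [0,0,0],
  [0,0,0],
  [0,0,0],
  [0,0,0],
  [0,0,0],
], turn=[0,0,0,0,0,0,0], claw=1)

```text
time_s: 5.83
eef_pos: [0.5475, 0.219, 0.1738]
tool_rot: [-3.129, -0.005, 2.766]
force: [-0.1, -0.7, -0.5]
gripper_width: 0.0852
```

Call:
jog_arm([
  [0,0,0.025],
  [0,0,0.035],
  [0,0,0.03],
  [0,0,0.005],
  [0,0,0],
], turn=[0,0,0,0,0])

```text
time_s: 6.25
eef_pos: [0.5442, 0.2176, 0.2692]
tool_rot: [-3.123, -0.01, 2.766]
force: [-0.1, 0.5, -0.0]
gripper_width: 0.0854
```

```bash
python3 - <<'E'
from h import *
s=ctrl.read_state();print(s['eef_pos'],s['gripper_width'],s['force'],s['joint_pos'])
f=snap('wrist');g=snap('scene'); cv2.imwrite(f'pics/w6.png',np.hstack([cv2.resize(f['color'][90:290,150:400,::-1],(400,320)),cv2.resize(g['color'][120:260,280:420,::-1],(320,320))]))
E
```

```text
[0.54419862 0.21763088 0.26917464] 0.08539450588651254 [-0.10602005  0.50294787 -0.03839091] [-0.73000337  0.22964608  0.32470447  1.67960094 -0.06984829  1.2643661
  0.8042695 ]
```

View pics/w6.png

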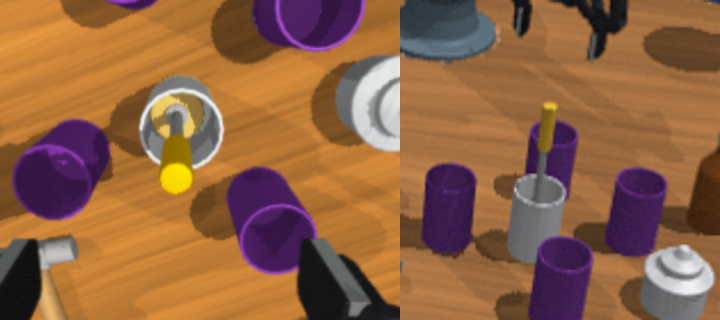

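The brush is standing free in the cup. Next I'll go to the cap, turning clockwise on the way so there is room for the twist.

Call:
jog_arm([
  [0.002,-0.037,0],
  [0.002,-0.037,0],
  [0.002,-0.037,0],
  [0.002,-0.037,0],
  [0.002,-0.037,0],
  [0.002,-0.037,0],
  [0.002,-0.037,0],
  [0.002,-0.037,0],
], turn=[-6,-6,-6,-6,-6,-6,-6,-6])

```text
time_s: 7.02
eef_pos: [0.5473, -0.0734, 0.2516]
tool_rot: [-3.106, -0.025, 1.919]
force: [0.8, 0.4, -0.6]
gripper_width: 0.0854
```

Call:
jog_arm([
  [0.003,-0.035,0],
  [0.003,-0.03,0],
  [0.003,-0.022,0],
  [0,-0.012,0],
  [0,0,0],
  [0,0,0],
], turn=[-6,-6,0,0,0,0])

```text
time_s: 7.52
eef_pos: [0.5458, -0.1889, 0.2412]
tool_rot: [-3.087, -0.023, 1.675]
force: [1.1, 0.4, 0.1]
gripper_width: 0.0854
```

```bash
python3 - <<'E'
from h import *
s=ctrl.read_state();print(s['eef_pos'],s['tool_rot'],s['joint_pos'])
f=snap('wrist'); cv2.imwrite(f'pics/wrist7.png',cv2.resize(f['color'][:,:,::-1],(800,600)))
E
```

```text
[ 0.54576027 -0.18887858  0.24117749] [-3.08696005 -0.0229587   1.67461981] [-0.30380334  0.29989104  0.68828761  1.71510621 -0.19391445  1.25778143
  0.53819774]
```

View pics/wrist7.png

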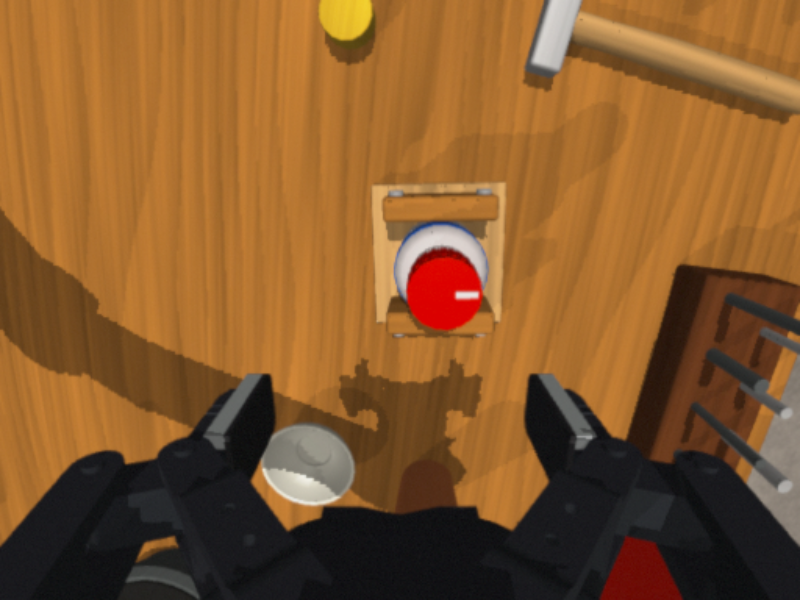

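The wrist view shows the cap top centred at (444,290), with the white bar pointing right. The tool has tilted by about 0.06 rad, so I'll watch that.

```bash
python3 - <<'E'
from h import *
f=np.load('pics/wrist.npz')
for p in [(444,291),(466,295),(454,295)]:
    print(world(f,p[0]*.64-.2,p[1]*.64-.2,.148),world(f,p[0]*.64-.2,p[1]*.64-.2))
E
```

```text
[ 0.5682908 -0.1864506  0.148    ] [ 0.5682321  -0.18625517  0.1487386 ]
[ 0.58227036 -0.18738344  0.148     ] [ 0.58213157 -0.18710278  0.14904665]
[ 0.57483917 -0.18828017  0.148     ] [ 0.57481356 -0.18821353  0.14824538]
```

Call:
jog_arm([
  [0.01,0,-0.005],
  [0.01,0,-0.005],
  [0,0,0],
], turn=[0,0,0])

```text
time_s: 7.82
eef_pos: [0.5669, -0.1811, 0.2295]
tool_rot: [-3.086, -0.028, 1.685]
force: [0.1, 0.3, 0.5]
gripper_width: 0.0856
```

Call:
jog_arm([
  [0,0.037,0],
  [0,0.037,0],
  [0,0.037,0],
  [0,0,0],
  [0,0,0],
], turn=[0,0,0,0,0])

```text
time_s: 8.23
eef_pos: [0.5659, -0.0588, 0.2284]
tool_rot: [-3.083, -0.03, 1.694]
force: [-0.3, -0.5, 0.4]
gripper_width: 0.0856
```

Call:
jog_arm([
  [0,-0.015,0.002],
  [0,-0.015,0.002],
  [0,-0.015,0.002],
  [0,-0.015,0.002],
  [0,-0.015,0.002],
  [0,-0.015,0.002],
  [0,-0.015,0],
  [0,0,0],
], turn=[0,0,0,0,0,0,0,0])

```text
time_s: 8.9
eef_pos: [0.5656, -0.1558, 0.2406]
tool_rot: [-3.08, -0.036, 1.717]
force: [0.0, -0.9, -0.5]
gripper_width: 0.0851
```

Call:
jog_arm([
  [0,-0.007,0],
  [0,-0.007,0],
  [0,-0.007,0],
  [0,-0.007,0],
  [0,0,0],
], turn=[6,6,6,6,0])

```text
time_s: 9.32
eef_pos: [0.5656, -0.1809, 0.2403]
tool_rot: [-3.08, -0.04, 2.157]
force: [0.4, -0.9, -0.5]
gripper_width: 0.0852
```

Call:
jog_arm([
  [0,0,-0.01],
  [0,0,-0.01],
  [0,0,-0.01],
  [0,0,-0.01],
  [0,0,0],
], turn=[-6,-6,-6,-6,0])

```text
time_s: 9.73
eef_pos: [0.5674, -0.1739, 0.1999]
tool_rot: [-3.083, -0.044, 1.711]
force: [-0.1, 0.2, -0.3]
gripper_width: 0.0853
```

The tilt stays fixed to the tool and grows as the arm sags a little toward the base. With the tool flipped half a turn clockwise, the same sag should work against it, and that also leaves full room for the anticlockwise twist.

Call:
jog_arm([
  [0,0,0.01],
  [0,0,0.01],
  [0,0,0],
  [0,0,0],
  [0,0,0],
  [0,0,0],
  [0,0,0],
  [0,0,0],
], turn=[-7,-7,-7,-7,-7,-7,-7,-7])

```text
time_s: 10.4
eef_pos: [0.57, -0.163, 0.2231]
tool_rot: [-3.079, -0.053, 0.714]
force: [0.2, 0.9, -0.6]
gripper_width: 0.0852
```

Call:
jog_arm([
  [0,0,0.003],
  [0,0,0],
  [0,0,0],
  [0,0,0],
  [0,0,0],
  [0,0,0],
  [0,0,0],
  [0,0,0],
], turn=[-7,-7,-7,-7,-7,-7,-7,-7])

```text
time_s: 11.07
eef_pos: [0.573, -0.1537, 0.2308]
tool_rot: [-3.071, -0.058, -0.286]
force: [0.2, -0.6, 0.1]
gripper_width: 0.0853
```

```bash
python3 - <<'E'
from h import *
s=ctrl.read_state();print(s['eef_pos'],s['tool_rot'],s['joint_pos'])
from scipy.spatial.transform import Rotation as R
print(R.from_euler('xyz',s['tool_rot']).as_matrix()[:,2])
E
```

```text
[ 0.57299967 -0.15368019  0.23083092] [-3.07082602 -0.05830659 -0.28641442] [-0.65712315  0.36604706  1.09842222  1.79839747 -0.44123553  1.15593658
 -1.27288545]
[ 0.07573568  0.05140525 -0.99580199]
```

```bash
cat > st.py <<'E'
from h import *
from scipy.spatial.transform import Rotation as R
s=ctrl.read_state();M=R.from_euler('xyz',s['tool_rot']).as_matrix()
print(round(s['time_s'],2),'pos',s['eef_pos'].round(4),'yaw',round(np.degrees(s['tool_rot'][2]),1),'zaxis',M[:2,2].round(4),'body',(np.array([-s['tool_rot'][1],np.pi-abs(s['tool_rot'][0])])).round(4),'q',s['joint_pos'].round(3))
E
python3 st.py
```

```text
11.07 pos [ 0.573  -0.1537  0.2308] yaw -16.4 zaxis [0.0757 0.0514] body [0.0583 0.0708] q [-0.657  0.366  1.098  1.798 -0.441  1.156 -1.273]
```

Call:
jog_arm([
  [0,0,0],
  [0,0,0],
  [0,0,0],
  [0,0,0],
  [0,0,0],
  [0,0,0],
], turn=[0,0,0,0,0,0])

```text
time_s: 11.57
eef_pos: [0.5744, -0.1491, 0.2322]
tool_rot: [-3.068, -0.059, -0.271]
force: [0.2, -0.0, 0.5]
gripper_width: 0.0851
```

```bash
python3 st.py
```

```text
11.57 pos [ 0.5744 -0.1491  0.2322] yaw -15.5 zaxis [0.0762 0.0556] body [0.0588 0.074 ] q [-0.66   0.363  1.094  1.796 -0.441  1.159 -1.265]
```

Call:
jog_arm([
  [-0.03,0,0],
  [-0.03,0,0],
  [-0.03,0,0],
  [-0.03,0,0],
], turn=[0,0,0,0])

```text
time_s: 11.9
eef_pos: [0.4627, -0.1506, 0.231]
tool_rot: [-3.084, -0.054, -0.267]
force: [-1.4, 1.5, 0.7]
gripper_width: 0.0855
```

```bash
python3 st.py
```

```text
11.9 pos [ 0.4627 -0.1506  0.231 ] yaw -15.3 zaxis [0.0674 0.0408] body [0.0544 0.0572] q [-0.995 -0.095  1.244  2.028  0.038  1.089 -1.602]
```

Call:
jog_arm([
  [0.03,0,0],
  [0.03,0,0],
  [0.03,0,0],
  [0.03,0,0],
], turn=[0,0,0,0])

```text
time_s: 12.23
eef_pos: [0.5566, -0.145, 0.2657]
tool_rot: [-2.872, -0.107, -0.292]
force: [0.6, 0.3, 1.3]
gripper_width: 0.0851
```

```bash
python3 st.py
```

```text
12.23 pos [ 0.5566 -0.145   0.2657] yaw -16.7 zaxis [0.1749 0.2251] body [0.1066 0.2691] q [-0.661  0.267  1.184  1.841 -0.573  1.21  -1.134]
```

Call:
jog_arm([
  [0,0,0.03],
  [0,0,0.03],
  [0,0,0.03],
  [0,0,0.03],
], turn=[0,0,0,0])

```text
time_s: 12.57
eef_pos: [0.5554, -0.1478, 0.3807]
tool_rot: [-2.885, -0.092, -0.297]
force: [1.3, 0.2, 0.0]
gripper_width: 0.0854
```

```bash
python3 st.py
```

```text
12.57 pos [ 0.5554 -0.1478  0.3807] yaw -17.0 zaxis [0.1595 0.2168] body [0.0923 0.2568] q [-0.769  0.164  1.264  1.664 -0.432  1.402 -1.299]
```

Call:
jog_arm([
  [0,0,-0.03],
  [0,0,-0.03],
  [0,0,-0.03],
  [0,0,-0.03],
], turn=[0,0,0,0])

```text
time_s: 12.9
eef_pos: [0.5671, -0.1552, 0.2771]
tool_rot: [-2.882, -0.131, -0.296]
force: [0.1, 1.0, 0.3]
gripper_width: 0.0852
```

```bash
python3 st.py
```

```text
12.9 pos [ 0.5671 -0.1552  0.2771] yaw -16.9 zaxis [0.1952 0.2093] body [0.1305 0.26  ] q [-0.655  0.272  1.191  1.815 -0.575  1.21  -1.131]
```

Call:
jog_arm([
  [0,0,0],
  [0,0,0],
  [0,0,0],
  [0,0,0],
  [0,0,0],
  [0,0,0],
  [0,0,0],
  [0,0,0],
], turn=[6,6,6,6,6,6,6,6])

```text
time_s: 13.57
eef_pos: [0.556, -0.1556, 0.2642]
tool_rot: [-2.874, -0.109, 0.577]
force: [-0.6, -0.4, -0.6]
gripper_width: 0.0857
```

```bash
python3 st.py
```

```text
13.57 pos [ 0.556  -0.1556  0.2642] yaw 33.1 zaxis [-0.0559  0.2786] body [0.1093 0.2671] q [-0.354  0.425  0.923  1.636 -0.546  1.477 -0.303]
```

Call:
jog_arm([
  [0,0,0],
  [0,0,0],
  [0,0,0],
  [0,0,0],
  [0,0,0],
  [0,0,0],
  [0,0,0],
  [0,0,0],
], turn=[6,6,6,6,6,6,6,6])

```text
time_s: 14.23
eef_pos: [0.5559, -0.1614, 0.2626]
tool_rot: [-2.874, -0.108, 1.456]
force: [-0.3, -0.7, 0.2]
gripper_width: 0.0851
```

```bash
python3 st.py
```

```text
14.23 pos [ 0.5559 -0.1614  0.2626] yaw 83.4 zaxis [-0.2509  0.1338] body [0.1082 0.2678] q [-0.283  0.484  0.748  1.508 -0.333  1.57   0.402]
```

Turning back left the tilt unchanged at 0.28 rad. Moving past the reach limit may trade tilt for reach, so I'll test that over an empty part of the table.

Call:
jog_arm([
  [0.015,0.02,0.01],
  [0.02,0.02,0.01],
  [0.02,0.02,0.01],
  [0.02,0.02,0.01],
  [0.02,0.02,0],
  [0.025,0.02,0],
  [0.025,0.02,0],
  [0.025,0.02,0],
], turn=[0,0,0,0,0,0,0,0])

```text
time_s: 14.9
eef_pos: [0.7269, -0.0049, 0.3058]
tool_rot: [-2.872, -0.108, 1.447]
force: [-0.5, -0.5, 0.2]
gripper_width: 0.0853
```

```bash
python3 st.py
```

```text
14.9 pos [ 0.7269 -0.0049  0.3058] yaw 82.9 zaxis [-0.2512  0.1356] body [0.1077 0.2692] q [-0.312  0.753  0.666  0.995 -0.513  1.797  0.118]
```

Call:
jog_arm([
  [0.025,0,0],
  [0.025,0,0],
  [0.025,0,0],
  [0.025,0,0],
], turn=[0,0,0,0])

```text
time_s: 15.23
eef_pos: [0.8148, 0.0053, 0.296]
tool_rot: [-2.861, -0.101, 1.467]
force: [0.8, -0.6, -2.9]
gripper_width: 0.0853
```

```bash
python3 st.py
```

```text
15.23 pos [0.8148 0.0053 0.296 ] yaw 84.0 zaxis [-0.2655  0.1247] body [0.1006 0.2807] q [-0.121  0.981  0.435  0.532 -0.466  1.947 -0.02 ]
```

Call:
jog_arm([
  [0.02,0,0],
  [0.02,0,0],
  [0.02,0,0],
  [0.02,0,0],
], turn=[0,0,0,0])

```text
time_s: 15.57
eef_pos: [0.8564, 0.0117, 0.2699]
tool_rot: [-2.893, -0.119, 1.475]
force: [-0.3, -0.6, -0.1]
gripper_width: 0.0855
```

```bash
python3 st.py
```

```text
15.57 pos [0.8564 0.0117 0.2699] yaw 84.5 zaxis [-0.2334  0.138 ] body [0.1189 0.2481] q [-0.025  1.1    0.123  0.313 -0.258  1.966 -0.109]
```

Driving joint 6 to its bound reduces the tilt. Since j2+j4+j6 should equal π with the tool down, moving up from here should reduce it further.

Call:
jog_arm([
  [0,0,0.02],
  [0,0,0.02],
  [0,0,0.02],
  [0,0,0.02],
], turn=[0,0,0,0])

```text
time_s: 15.9
eef_pos: [0.833, 0.0113, 0.3166]
tool_rot: [-2.9, -0.123, 1.469]
force: [0.2, -0.4, 0.4]
gripper_width: 0.0853
```

```bash
python3 st.py
```

```text
15.9 pos [0.833  0.0113 0.3166] yaw 84.2 zaxis [-0.2264  0.1423] body [0.1226 0.242 ] q [-0.017  0.997  0.062  0.407 -0.206  1.966 -0.121]
```

Call:
jog_arm([
  [0.03,0,0.028],
  [0.03,0,0.028],
  [0.03,0,0.028],
  [0.03,0,0.028],
  [0.03,0,0.028],
  [0.03,0,0.028],
], turn=[0,0,0,0,0,0])

```text
time_s: 16.4
eef_pos: [0.8749, 0.0178, 0.4052]
tool_rot: [-3.095, -0.148, 1.465]
force: [1.4, 1.1, -0.3]
gripper_width: 0.0852
```

```bash
python3 st.py
```

```text
16.4 pos [0.8749 0.0178 0.4052] yaw 84.0 zaxis [-0.0312  0.151 ] body [0.1476 0.047 ] q [-0.034  1.003  0.235  0.207 -0.375  1.967 -0.146]
```

That worked: body y tilt went from 0.242 to 0.047. Next I'll back off, turn so the rest of the tilt points inward, and repeat.

Call:
jog_arm([
  [-0.02,0,-0.02],
  [-0.02,0,-0.02],
  [-0.02,0,-0.02],
  [0,0,0],
  [0,0,0],
  [0,0,0],
  [0,0,0],
  [0,0,0],
], turn=[0,0,6,6,6,6,6,6])

```text
time_s: 17.07
eef_pos: [0.817, 0.0109, 0.3547]
tool_rot: [-3.088, -0.15, 2.114]
force: [0.7, 0.2, -0.0]
gripper_width: 0.0852
```

Call:
jog_arm([
  [0,0,0],
  [0,0,0],
  [0,0,0],
  [0,0,0],
  [0,0,0],
  [0,0,0],
  [0,0,0],
  [0,0,0],
], turn=[6,6,6,6,6,6,3,0])

```text
time_s: 17.73
eef_pos: [0.8145, 0.0061, 0.3688]
tool_rot: [-3.093, -0.138, 2.832]
force: [-0.9, -0.5, 0.5]
gripper_width: 0.0853
```

```bash
python3 st.py
```

```text
17.73 pos [0.8145 0.0061 0.3688] yaw 162.3 zaxis [-0.1457 -0.0042] body [0.138  0.0484] q [-0.087  0.837  0.098  0.57  -0.074  1.882  1.231]
```

Tilt is now (-0.146, -0.004), purely inward. I'll push out and up again.

Call:
jog_arm([
  [0.025,0,0.02],
  [0.025,0,0.02],
  [0.025,0,0.02],
  [0.025,0,0.02],
  [0,0,0],
], turn=[0,0,0,0,0])

```text
time_s: 18.15
eef_pos: [0.8531, 0.0012, 0.3907]
tool_rot: [-3.111, -0.086, 2.819]
force: [-0.1, 0.4, 0.6]
gripper_width: 0.0854
```

```bash
python3 st.py
```

```text
18.15 pos [0.8531 0.0012 0.3907] yaw 161.5 zaxis [-0.0914 -0.0022] body [0.0861 0.0311] q [-0.1    0.962  0.294  0.315 -0.25   1.967  1.246]
```

Call:
jog_arm([
  [0.03,0,0.028],
  [0.03,0,0.028],
  [0.02,0,0.02],
  [0,0,0],
], turn=[0,0,0,0])

```text
time_s: 18.48
eef_pos: [0.8699, -0.0005, 0.4283]
tool_rot: [-3.14, -0.005, 2.815]
force: [-0.1, -0.7, 1.1]
gripper_width: 0.0855
```

```bash
python3 st.py
```

```text
18.48 pos [ 8.699e-01 -5.000e-04  4.283e-01] yaw 161.3 zaxis [-0.0047  0.0002] body [0.0045 0.0013] q [-0.093  0.971  0.382  0.222 -0.34   1.967  1.241]
```

Tilt is now 0.005 rad. I'll return to the cap at moderate speed.

Call:
jog_arm([
  [-0.015,-0.009,-0.011],
  [-0.017,-0.01,-0.013],
  [-0.017,-0.01,-0.013],
  [-0.017,-0.01,-0.013],
  [-0.017,-0.01,-0.013],
  [-0.017,-0.01,-0.013],
  [-0.017,-0.01,-0.013],
  [-0.017,-0.01,-0.013],
], turn=[-2,-2,-2,-2,-2,-2,-2,-2])

```text
time_s: 19.15
eef_pos: [0.7327, -0.0722, 0.3265]
tool_rot: [3.138, 0.0, 2.544]
force: [-0.0, -0.4, 0.1]
gripper_width: 0.0853
```

```bash
python3 st.py
```

```text
19.15 pos [ 0.7327 -0.0722  0.3265] yaw 145.7 zaxis [0.0023 0.0027] body [-0.0004  0.0035] q [-0.249  0.516  0.464  1.215 -0.227  1.457  1.159]
```

Tilt is still tiny, so I'll continue.

Call:
jog_arm([
  [-0.018,-0.013,-0.012],
  [-0.018,-0.013,-0.012],
  [-0.018,-0.013,-0.012],
  [-0.018,-0.013,-0.012],
  [-0.018,-0.013,-0.012],
  [-0.018,-0.013,-0.01],
  [-0.018,-0.013,-0.01],
  [-0.015,-0.01,0],
], turn=[-3,-3,-3,-3,-3,-3,-3,-3])

```text
time_s: 19.82
eef_pos: [0.5715, -0.1685, 0.2432]
tool_rot: [3.14, -0.011, 2.117]
force: [-0.8, -0.5, 0.2]
gripper_width: 0.0853
```

```bash
python3 st.py
```

```text
19.82 pos [ 0.5715 -0.1685  0.2432] yaw 121.3 zaxis [-0.0042  0.0107] body [0.0113 0.002 ] q [-0.261  0.282  0.583  1.708 -0.174  1.209  0.914]
```

Call:
jog_arm([
  [-0.002,-0.009,-0.01],
  [-0.001,-0.008,-0.01],
  [0,0,-0.01],
  [0,0,0],
  [0,0,0],
], turn=[0,0,0,0,0])

```text
time_s: 20.23
eef_pos: [0.563, -0.1871, 0.2116]
tool_rot: [3.139, -0.014, 2.117]
force: [0.3, -0.7, 0.6]
gripper_width: 0.0852
```

```bash
python3 - <<'E'
import st
from h import *
f=snap('wrist'); cv2.imwrite(f'pics/wrist8.png',cv2.resize(f['color'][:,:,::-1],(800,600)))
E
```

```text
20.23 pos [ 0.563  -0.1871  0.2116] yaw 121.3 zaxis [-0.005   0.0135] body [0.0141 0.0027] q [-0.226  0.309  0.586  1.748 -0.197  1.151  0.967]
```

View pics/wrist8.png

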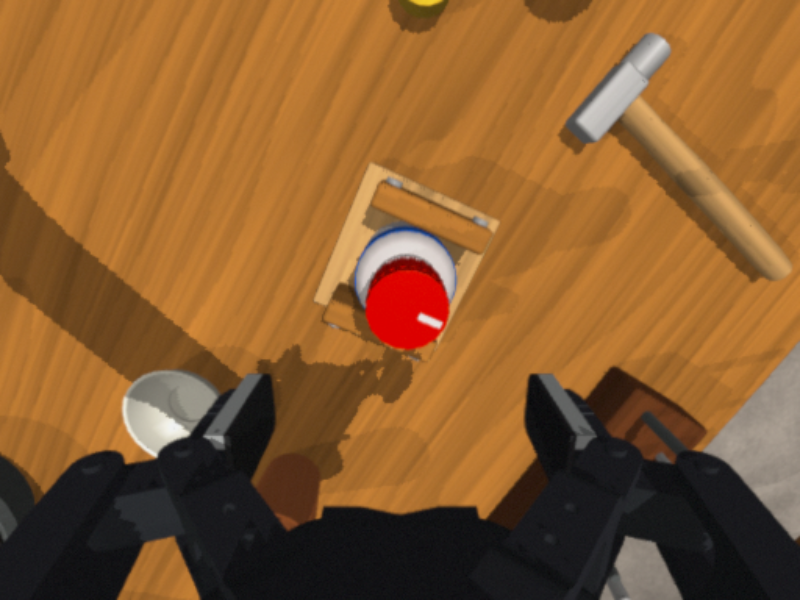

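```bash
python3 - <<'E'
from h import *
f=np.load('pics/wrist.npz')
hsv=cv2.cvtColor(f['color'],cv2.COLOR_RGB2HSV)
print(world(f,408*.64-.2,306*.64-.2,.148),world(f,408*.64-.2,306*.64-.2), world(f,430*.64-.2,321*.64-.2,.148))
E
```

```text
[ 0.56770481 -0.18600263  0.148     ] [ 0.5676195  -0.18588252  0.14845946] [ 0.58313215 -0.18714383  0.148     ]
```

Call:
jog_arm([
  [0.004,0,-0.015],
  [0.001,0,-0.015],
  [0,0,-0.01],
  [0,0,0],
  [0,0,0],
], turn=[0,0,0,0,0])

```text
time_s: 20.7
eef_pos: [0.5743, -0.182, 0.1714]
tool_rot: [3.135, -0.012, 2.128]
force: [-0.3, -0.8, 0.7]
gripper_width: 0.0852
```

```bash
python3 st.py
```

```text
20.7 pos [ 0.5743 -0.182   0.1714] yaw 121.9 zaxis [-0.001   0.0134] body [0.0119 0.0062] q [-0.215  0.366  0.567  1.768 -0.234  1.078  0.992]
```

Call:
jog_arm([
  [-0.005,-0.004,0],
  [0,0,0],
  [0,0,0],
], turn=[0,0,0])

```text
time_s: 20.95
eef_pos: [0.5703, -0.1856, 0.1728]
tool_rot: [3.134, -0.011, 2.13]
force: [-0.1, 0.6, 0.0]
gripper_width: 0.0852
```

```bash
python3 st.py
```

```text
20.95 pos [ 0.5703 -0.1856  0.1728] yaw 122.1 zaxis [0.0007 0.0131] body [0.0107 0.0075] q [-0.212  0.358  0.57   1.775 -0.231  1.077  1.   ]
```

Call:
jog_arm([
  [-0.001,-0.001,-0.012],
  [-0.001,0,-0.013],
  [0,0,-0.013],
  [0,0,-0.01],
  [0,0,-0.005],
  [0,0,0],
  [0,0,0],
], turn=[0,0,0,0,0,0,0])

```text
time_s: 21.53
eef_pos: [0.5691, -0.1887, 0.1184]
tool_rot: [3.129, -0.007, 2.128]
force: [0.5, 0.1, 0.8]
gripper_width: 0.0856
```

```bash
python3 - <<'E'
import st
from h import *
f=snap('wrist'); cv2.imwrite(f'pics/wrist9.png',cv2.resize(f['color'][:,:,::-1],(800,600)))
E
```

```text
21.53 pos [ 0.5691 -0.1887  0.1184] yaw 121.9 zaxis [0.0068 0.012 ] body [0.0066 0.0122] q [-0.185  0.419  0.548  1.823 -0.277  0.97   1.039]
```

View pics/wrist9.png

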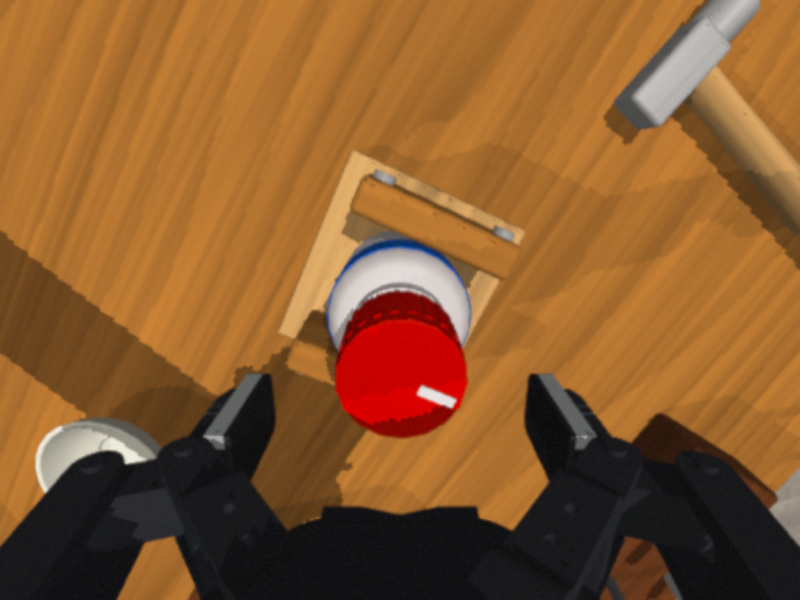

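The cap is centred at (401,378) between the fingers. I'll go slightly lower and close.

Call:
jog_arm([
  [0,0,-0.006],
  [0,0,0],
], turn=[0,0])

```text
time_s: 21.75
eef_pos: [0.57, -0.1889, 0.1131]
tool_rot: [3.128, -0.005, 2.129]
force: [-0.3, 0.4, 0.2]
gripper_width: 0.0853
```

Call:
jog_arm([
  [0,0,0],
  [0,0,0],
  [0,0,0],
  [0,0,0],
  [0,0,0],
  [0,0,0],
], turn=[0,0,0,0,0,0], claw=-1)

```text
time_s: 22.25
eef_pos: [0.5708, -0.1893, 0.1149]
tool_rot: [3.126, -0.004, 2.129]
force: [0.3, 0.0, -1.7]
gripper_width: 0.0452
```

```bash
python3 - <<'E'
import st
from h import *
print(st.s['force'],st.s['ft_torque'],st.s['gripper_width'])
f=snap('wrist'); cv2.imwrite(f'pics/wrist10.png',cv2.resize(f['color'][:,:,::-1],(800,600)))
E
```

```text
22.25 pos [ 0.5708 -0.1893  0.1149] yaw 122.0 zaxis [0.0109 0.0116] body [0.0041 0.0154] q [-0.182  0.425  0.545  1.824 -0.282  0.961  1.044]
[ 0.31033094  0.02761885 -1.67099008] [-0.05447447  0.03374931 -0.00819581] 0.04524498474905652
```

View pics/wrist10.png

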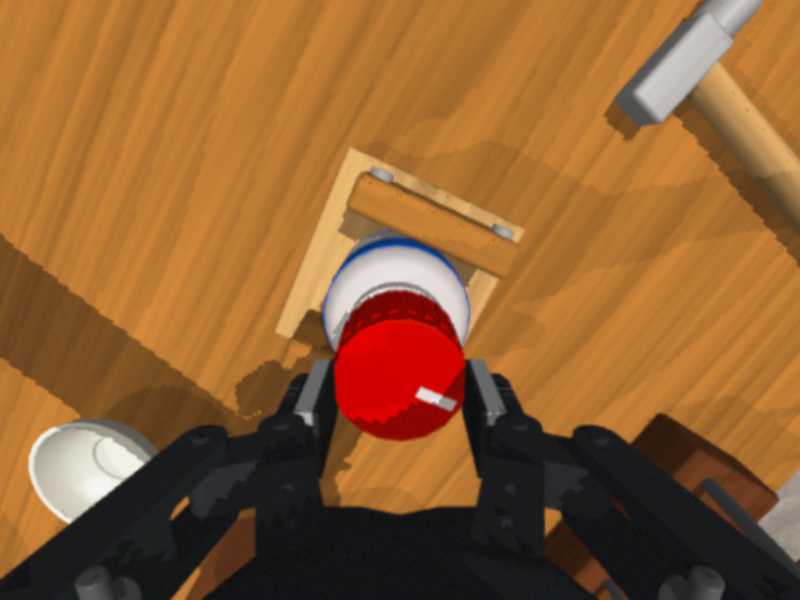

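The cap is gripped. I'll press it down.

Call:
jog_arm([
  [0,0,-0.004],
  [0,0,-0.004],
  [0,0,-0.003],
], turn=[0,0,0])

```text
time_s: 22.55
eef_pos: [0.5711, -0.1893, 0.108]
tool_rot: [3.125, -0.007, 2.129]
force: [-7.6, 3.1, 22.4]
gripper_width: 0.0448
```

```bash
python3 st.py
```

```text
22.55 pos [ 0.5711 -0.1893  0.108 ] yaw 122.0 zaxis [0.0106 0.0144] body [0.0066 0.0167] q [-0.176  0.435  0.541  1.827 -0.291  0.951  1.052]
```

It has bottomed out at 22 N after about 7 mm of travel. I'll ease the side force and twist while keeping pressure.

Call:
jog_arm([
  [-0.002,0.001,-0.001],
  [0,0,-0.001],
  [0,0,-0.002],
  [0,0,-0.002],
], turn=[0,0,5,5])

```text
time_s: 22.88
eef_pos: [0.5727, -0.1894, 0.1094]
tool_rot: [3.118, -0.003, 2.308]
force: [-3.1, 1.4, 8.1]
gripper_width: 0.0453
```

```bash
python3 st.py
```

```text
22.88 pos [ 0.5727 -0.1894  0.1094] yaw 132.3 zaxis [0.015  0.0182] body [0.0034 0.0234] q [-0.143  0.427  0.502  1.823 -0.275  0.948  1.219]
```

Call:
jog_arm([
  [-0.001,0,-0.004],
  [-0.001,0,-0.004],
  [0,0,-0.004],
  [0,0,-0.004],
], turn=[6,6,6,6])

```text
time_s: 23.22
eef_pos: [0.5739, -0.1881, 0.1085]
tool_rot: [3.108, -0.005, 2.747]
force: [-8.7, 4.1, 19.7]
gripper_width: 0.045
```

```bash
python3 - <<'E'
import st
from h import *
print(st.s['ft_torque'],st.s['gripper_width'])
f=snap('wrist'); cv2.imwrite(f'pics/wrist11.png',cv2.resize(f['color'][:,:,::-1],(800,600)))
E
```

```text
23.22 pos [ 0.5739 -0.1881  0.1085] yaw 157.4 zaxis [0.0085 0.0331] body [0.0049 0.0338] q [-0.059  0.422  0.404  1.809 -0.241  0.957  1.629]
[ 0.80052075  1.99050592 -0.09860501] 0.04496529365861359
```

View pics/wrist11.png

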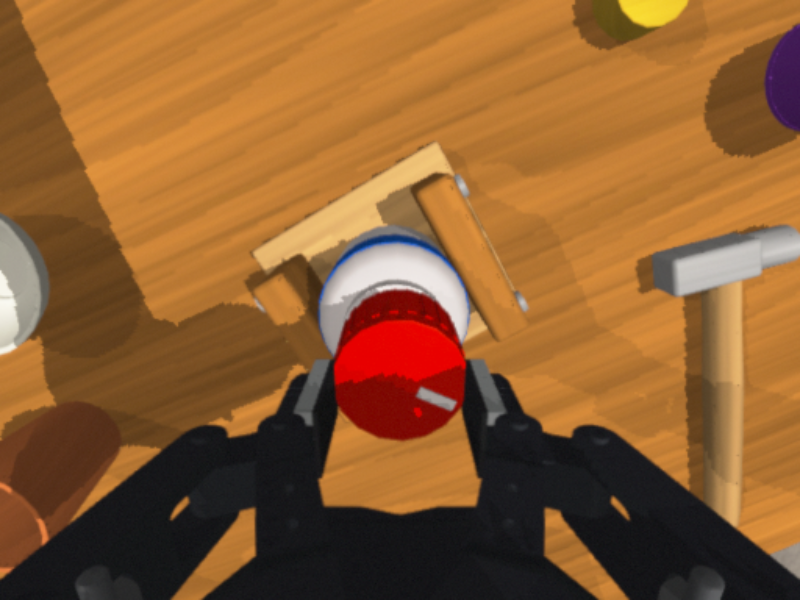

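The bar keeps its place in the gripper view, so the cap is turning with the fingers, 35° so far. About 27° more.

Call:
jog_arm([
  [-0.003,0.001,-0.003],
  [-0.003,0.001,-0.003],
  [-0.002,0,-0.003],
  [-0.001,0,-0.003],
], turn=[6,6,6,6])

```text
time_s: 23.6
eef_pos: [0.5739, -0.1874, 0.1087]
tool_rot: [3.105, 0.015, -3.096]
force: [-4.4, 1.5, 13.3]
gripper_width: 0.0447
```

```bash
python3 st.py
```

```text
23.6 pos [ 0.5739 -0.1874  0.1087] yaw -177.4 zaxis [0.0133 0.0374] body [-0.015   0.0368] q [ 0.015  0.41   0.313  1.808 -0.201  0.949  2.038]
```

It has turned 60.6° and is in the unlock window. I'll lift gently and watch the force.

Call:
jog_arm([
  [0,0,0.003],
  [0,0,0.007],
  [0,0,0.01],
], turn=[0,0,0])

```text
time_s: 23.85
eef_pos: [0.573, -0.1874, 0.1295]
tool_rot: [3.103, 0.013, -3.093]
force: [-0.7, 0.0, -1.0]
gripper_width: 0.0451
```

```bash
python3 - <<'E'
import st
from h import *
print(st.s['ft_torque'],st.s['gripper_width'])
f=snap('wrist'); cv2.imwrite(f'pics/wrist12.png',cv2.resize(f['color'][:,:,::-1],(800,600)))
E
```

```text
23.85 pos [ 0.573  -0.1874  0.1295] yaw -177.2 zaxis [0.0114 0.0389] body [-0.0133  0.0383] q [ 0.011  0.384  0.318  1.794 -0.189  0.99   2.032]
[-0.10957556  0.04753684  0.03475944] 0.045136360595722604
```

View pics/wrist12.png

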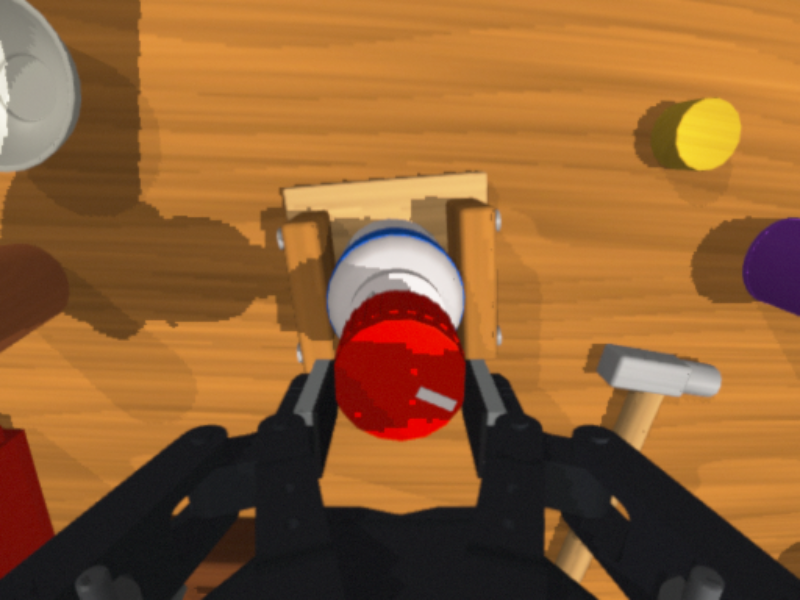

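The cap comes up free at about -1 N and the neck is visible below it. I'll continue to about 8 cm.

Call:
jog_arm([
  [0,0,0.012],
  [0,0,0.012],
  [0,0,0.012],
  [0,0,0.012],
  [0,0,0.01],
  [0,0,0.004],
  [0,0,0],
  [0,0,0],
], turn=[0,0,0,0,0,0,0,0])

```text
time_s: 24.57
eef_pos: [0.5769, -0.1882, 0.2032]
tool_rot: [3.106, 0.024, -3.094]
force: [-0.5, 0.0, -0.8]
gripper_width: 0.045
```

```bash
python3 - <<'E'
import st
from h import *
print(st.s['force'],st.s['gripper_width'],st.s['qvel'].round(3))
g=snap('scene');f=snap('wrist');t=snap('top')
cv2.imwrite('pics/s13.png',np.vstack([np.hstack([cv2.resize(g['color'][100:280,130:420,::-1],(480,298)),cv2.resize(f['color'][:,:,::-1],(310,298))]),cv2.resize(t['color'][120:290,100:400,::-1],(790,300))]))
E
```

```text
24.57 pos [ 0.5769 -0.1882  0.2032] yaw -177.2 zaxis [0.0219 0.0362] body [-0.0237  0.0351] q [-0.006  0.306  0.334  1.73  -0.156  1.116  2.001]
[-0.53631088  0.03388617 -0.78044569] 0.04498296715159405 [-0.    -0.011 -0.    -0.008  0.001  0.005  0.001]
```

View pics/s13.png

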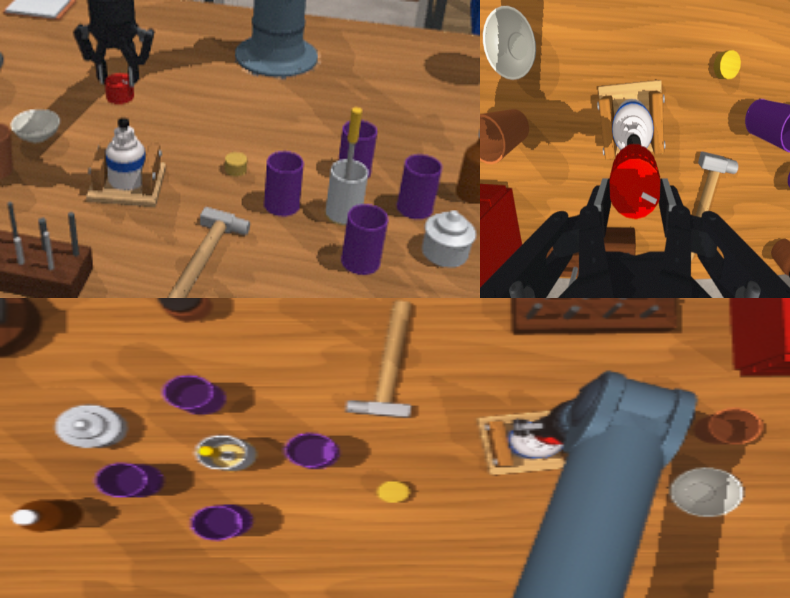

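The cap is held still about 8–9 cm above its seat, clear of the bottle. The brush stands in the cup, and the tin, hammer, dish and the rest look undisturbed.

```bash
python3 -c "
from rig import ctrl
print(ctrl.sign_off())"
```

```text
the job is handed in; nothing more can be done
None
```

The whole job is done and handed in at about 24.6 s of the 54 s allowed; no verdict was reported.

- **Brush:** I gripped it and scrubbed twice, each stroke about 47 mm up. On both downstrokes the wrist force rose to between +2.7 and +5.3 N, showing the foot was back on the cup's floor. I then let go, and the last pictures show it standing in the cup.
- **Cap:** I pressed it about 7 mm until it bottomed out at around 22 N, then turned it about 61° anticlockwise while pressing. The bar on top turned with the gripper, and the cap lifted off freely.
- **Last checks:**
  - The cap is gripped at 45 mm opening and is still. It is about 88 mm above its seat, and the wrist force is under 1 N.
  - It is about 1 cm off the bottle's axis.
  - It tilts by about 0.04 rad.
  - The bystanders look unmoved in the pictures; I did not measure them again.

**Problems and disagreements:**
- **Tool tilt:** fast moves before the cap grasp tilted the tool by up to about 0.29 rad. I took that out over an empty part of the table before gripping the cap.
- **Joint 6 near its limit:** taking the tilt out ran joint 6 up to 1.967, just inside its 1.97 limit.
- **Opening reading:** the gripper read 2–3 mm less than the known widths of the handle and the cap.

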